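# Load the dish carrier under the spring cover of a warming dock

### The arm

A 6-joint arm with a two-finger parallel gripper is mounted at the origin on the work surface. World frame = base frame: x ahead of the robot, y to its left, z up, the work surface at z = 0. Lengths are in m, angles in degrees, forces in N, time in s.
With the tool pointing down it reaches from about 0.35 to 0.875 m from the base axis. Payload 15.5 kg.
Tool frame: the origin (TCP) lies on the centre line of the jaws, within the pads' length; the fingertips stand 11 mm ahead of it and the grasp point (between the pads) lies 8 mm behind it (tcp_to_tips is the distance from the TCP to the fingertips, in m); z points along the fingers, y is the line along which they close (so a half turn about z gives the same grasp; the last joint's range is limited). The gripper opens to 85 mm and grips with 20 to 120 N. Pads are 22 mm wide; open, the fingers measure 114 mm over their backs; the gripper's body (76 mm by 85 mm) begins 54 mm behind the grasp point. The pads swing forward as they close: fully open they stand 13 mm farther back than shut.
Start: joints at [-77.206, 28.281, 77.091, -0, 74.628, -5.472], TCP at [0.196, -0.594, 0.242] pointing down, gripper open.
Joint ranges: [-166.48, 166.48], [-47.26, 123.95], [12.59, 153.08], [-70.14, 250.14], [6.76, 159.57], [-176.63, 176.63]. Speed limits (degrees/s): [108.29, 108.29, 147.25, 172.46, 172.46, 172.46].

### API

Orientations are given as a 3x3 rotation matrix whose columns are the frame's x, y, z axes.
In Python, from plant import goto, movel, set_joints, gripper_to, wait, ik, sense, grab_frame, get_calibration, Unreachable, sign_off, trace, mark_of, tcp_to_tips gives the robot as it stands. The module is installed in compiled form; this text tells all that it offers. Calls block until the motion is done:
- goto(position, orientation): joint-space move of the TCP to a pose.
- movel(position, frame=None, v=0.15, threshold=None): straight line of the TCP; frame=None keeps the orientation; v is the mean speed in m/s. With threshold (N) it stops when the force on the tool has changed by that much, and returns True; else False.
- set_joints(angles): joint-space move.
- gripper_to(opening, strength=None): finger opening in m; strength is the grip in N (None keeps the last); returns when the fingers have stopped.
- wait(seconds).
- ik(position, orientation): joint angles nearest the present ones, or None.
- sense(): the state.
- grab_frame(name): name is "scene" or "top" or "wrist"; returns the picture (384x512x3 uint8, blue, green, red); there is no depth.
- get_calibration(name): a dict with "fx", "fy", "cx", "cy" (pixels), "R" (3x3) and "t" (3): a world point X has camera coordinates R X + t; the wrist camera has in their place "mount" (4x4, takes a point from camera to tool coordinates, whose origin is the TCP and whose axes are the flange's). Camera axes: x right, y down, z forward; pixel columns grow to the right and rows downward; lengths in m; the calibration is good to about 2 mm. The wrist camera is an equidistant fisheye: a pixel r from the principal point sees the ray r / f radians off the axis. A picture is of the moment at which its call begins: read the wrist's pose just before it. get_calibration takes no time and is no camera call.
A pose or a line that the arm cannot do raises Unreachable and nothing moves.
- sign_off(): hands the job in; it is judged then, once.
Trained networks look in the newest picture that a camera, given by its name, has taken for a name from the list of things; names that differ only in an ending like _2 or _b are one class to them, and where a whole thing is asked for, a point or a joint stands for the part that bears it (a point fixed in the world has none). Each returns a list of dicts, best first, with "p" (0 to 1); they miss things now and then, are a little off and sometimes report something else, mostly with a low value. They report only what shows in the picture. A call takes as long as a camera call.
- trace(camera, thing): "pixels" (384x512 bool, what is visible of it) and "box" ([centre column, centre row, width, height] in pixels, round what is visible of it).
- mark_of(camera, thing): "location" ([column, row] in pixels: a listed point, or the origin of a listed thing).
The state is a dict: "time_s": time; "joint_pos": joint angles; "joint_velocities": joint speeds; "joint_torque": joint torques, N m; "position": TCP position; "tool_rot": TCP orientation; "force": force on the tool from outside, world axes, zero at the start; "moment": the same for the moment, N m; "gripper_width": finger opening in m; "grip_force": force on a finger pad.
Only numpy, scipy, OpenCV 4.12 (cv2) and the standard library are available. Lean on these libraries where they do the work, as an engineer would, in place of code of your own. Each camera call takes 0.05 s, during which the arm holds its last target. There are 200 camera calls.

### The job

Load the dish carrier into the warming dock: with one fingertip press down the long wing beside the track and keep it down so that the spring-closed cover stays raised, and meanwhile with the other fingertip push the carrier by its upright tab along the track, under the raised cover and fully home against the back stop, without the cover touching it. Then let go so that the cover closes completely, and draw clear. Nothing is to be grasped or lifted, and everything standing around is to be left alone.

Things in the scene. Friction and masses are not known exactly. Their poses are not given: they have to be found in the camera images.
- dock: Fixed warming dock: dark base plate with a straight track into a low white chamber. Origin on the table under the middle of the mouth; +x along the track into the chamber, +y to the hinge side, z up. In this frame (mm): track floor z 4; rails x -170 to 66, 47 apart inside, top z 12; chamber x 0 to 66, 30 high; hinge posts at y 46, x -174 and 64, top z 30. Carrier home: its origin at x 33.
- stop (a point): Centre of the back stop's inner face, dock (61, 0, 16) mm; the front of the carrier's body touches it when fully home.
- flap: Spring-closed cover and its press wing, one rocking piece. Origin on the hinge line at dock (0, 46, 26) mm; hinge parallel to dock x; axes as the dock's when closed. White cover on the -y side: 3 mm plate over dock x 0 to 61, y 47 to -28, underside z 33 closed, with a tooth at the front (dock x 0 to 3, y -9 to -27) down to z 10 that blocks the carrier's body while closed.
- tooth (a point): Lower end of the cover's tooth, in the middle of its width, on its front face; moves with the cover.
- flap_hinge (a joint): Opening angle of the cover, rad: 0 closed, 0.6 fully raised (hard stop). A spring always closes it, about 3 to 5 N against a tip on the wing 26 mm from the hinge. From 0.35 up the tooth clears the carrier; fully raised, the cover's free edge is about 75 mm above the table, over the chamber only.
- wing_mid (a point): On the wing, mid-length, 26 mm out from the hinge. The wing: white plate on the hinge's +y side, 3 mm thick with a 5 mm bar on its outer edge, 42 wide, 180 long (dock x -169 to 11). It slopes up outward 0.3 rad closed (outer edge z 40 mm), down 0.3 rad fully pressed (z 15). A tip may slide along it; pressed here, the tip is at z 20 to 24.
- carrier: Loose grey dish carrier, 0.12 kg, on the track: body 56 long (x), 44 wide, 24 mm high with the clear dish on top; behind it on a neck 12 wide an upright push tab 20 wide, 8 thick, 44 high, rear face at x -54 mm. Origin: middle of the body's underside; +x to the chamber. Starts 45 to 80 mm before the mouth. Home, the tab stays outside, rear face at dock x -21. The tab's top is about dock z 48.
- jar: Bystander: closed jar, 48 mm across, 60 high, near the wing; origin under its centre. Leave alone.
- dishes: Bystander: stack of three flat dishes, 55 mm across, 41 high, beside the track; origin under its centre. Leave alone.
- vial: Bystander: amber vial, 28 mm across, 55 high, beside the chamber; origin under its centre. Leave alone.
- mouse: Bystander: computer mouse, 100 x 60 x 32 mm, at the left; origin under its centre. Leave alone.
- capbox: Bystander: clear box with red caps, 85 x 110 x 36 mm, far left; origin under its centre. Leave alone.
- tipbox: Bystander: white box with blue lid, 120 x 85 x 57 mm, far right; origin under its centre. Leave alone.
- pipette: Bystander: pipette lying flat, 225 mm long, 22 thick, at the right; origin near its middle on the table. Leave alone.

How it is judged (in metres and radians):
On the way, in this order (a step that is already met when the one before it is completed fails the run):
1. a finger holds the cover raised while the carrier is still outside the mouth (value of joint flap_hinge above 0.35 rad and contact force between the fingers and flap above 0.3 N and x of carrier in the frame of dock below -0.035 m), for 0.1 s.
2. the carrier is being pushed by a finger under the cover while a finger keeps it raised (value of joint flap_hinge above 0.3 rad and contact force between the fingers and flap above 0.3 N and contact force between the fingers and carrier above 0.05 N and x of carrier in the frame of dock between -0.005 and 0.028 m), for 0.02 s.
At the end, for the whole second after the job is handed in: The carrier stands flat on the track within 4 mm of fully home against the back stop, at rest, and the cover is closed (within 0.05 rad) (x of carrier in the frame of dock between 0.029 and 0.037 m and z of carrier in the frame of dock below 0.007 m and angle between carrier's own z axis and vertical below 0.08 rad and value of joint flap_hinge below 0.05 rad and linear speed of carrier below 0.01 m/s); the robot touches nothing.
It fails at once if the carrier is lifted (more than 6 mm) or tipped (more than 0.25 rad) (z of carrier in the frame of dock above 0.01 m or angle between carrier's own z axis and vertical above 0.25 rad).
It fails at once if the cover presses on the carrier (more than 2 N) (contact force between flap and carrier above 2 N).
It fails at once if a bystander is moved by more than 15 mm (distance of any of jar, dishes, vial, mouse, capbox, tipbox, pipette from where it was at the start of the episode above 0.015 m).
It also fails if it takes over 40 s, if anything falls off the work surface, if the arm or the gripper's body presses on something with over 40 N, if the wrist force passes 120 N, or if a joint passes its speed limit or range.

## Working session

There is one attempt and no reset: what is moved stays moved. The work goes in short steps, each a Python script; the robot and the scene stay as the last script left them, time stands still between calls to the robot, and variables do not carry over. Pictures are saved under pics/ and viewed, at most 10 in all, crops included, and the job is handed in when it is done.

```bash
ls; mkdir -p pics
python3 - <<'E'
from plant import *
import cv2,numpy as np
for n in("scene","top"):
    f=grab_frame(n);cv2.imwrite(f"pics/{n}0.png",f)
    c=get_calibration(n);print(n,{k:np.round(v,3).tolist() for k,v in c.items()})
    for th in("dock","stop","flap","tooth","wing_mid","carrier","jar","dishes","vial","mouse"):
        m=mark_of(n,th);print(th,[(np.round(q["location"],1).tolist(),round(q["p"],2)) for q in m[:2]])
s=sense();print(s["time_s"],s["tool_rot"],tcp_to_tips)
E
```

```text
pics
scene {'fx': 445.175, 'fy': 445.175, 'cx': 255.856, 'cy': 195.009, 'R': [[0.303, 0.953, 0.012], [0.763, -0.235, -0.602], [-0.57, 0.192, -0.799]], 't': [-0.168, -0.396, 1.611]}
dock [([193.3, 199.0], 0.73), ([243.3, 240.2], 0.64)]
stop [([240.4, 238.8], 0.9)]
flap [([252.1, 218.2], 0.97)]
tooth [([231.0, 223.7], 0.67)]
wing_mid [([261.3, 191.2], 0.56)]
carrier [([235.5, 204.0], 0.57)]
jar [([283.0, 202.7], 0.58), ([242.2, 224.6], 0.37)]
dishes [([194.9, 197.2], 0.88)]
vial [([200.0, 241.9], 0.48)]
mouse [([369.6, 139.6], 0.67), ([193.9, 198.5], 0.17)]
top {'fx': 489.799, 'fy': 489.799, 'cx': 263.716, 'cy': 197.022, 'R': [[-0.01, -1.0, 0.002], [-0.986, 0.01, -0.164], [0.164, -0.004, -0.986]], 't': [-0.003, 0.537, 1.601]}
dock []
stop [([282.4, 160.8], 0.76)]
flap [([265.9, 176.7], 0.61)]
tooth [([289.5, 179.2], 0.81), ([281.1, 182.1], 0.26)]
wing_mid [([312.6, 212.7], 0.73), ([287.7, 180.1], 0.65)]
carrier [([276.7, 197.1], 0.64)]
jar [([239.5, 190.6], 0.53)]
dishes [([310.5, 213.6], 0.59)]
vial [([283.3, 179.7], 0.54), ([312.2, 171.2], 0.5)]
mouse [([131.4, 235.6], 0.93)]
1.1 [[ 9.49604290e-01  3.13451257e-01 -3.74255711e-05]
 [ 3.13451259e-01 -9.49604289e-01  5.54751744e-05]
 [-1.81507197e-05 -6.44105560e-05 -9.99999998e-01]] 0.011
```

Run:
```python
import cv2,numpy as np
a=cv2.imread("pics/top0.png")[130:270,200:350];b=cv2.imread("pics/scene0.png")[140:280,165:315]
cv2.imwrite("pics/c1.png",np.hstack([cv2.resize(x,(400,373),interpolation=cv2.INTER_CUBIC) for x in(a,b)]))
```

```text
(no output)
```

View pics/c1.png

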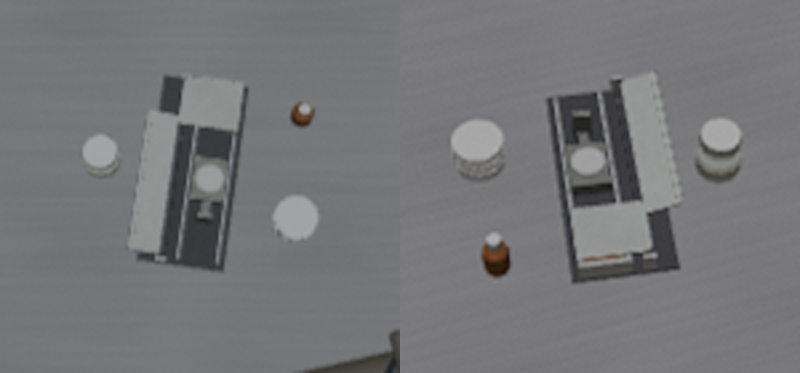

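View pics/top0.png

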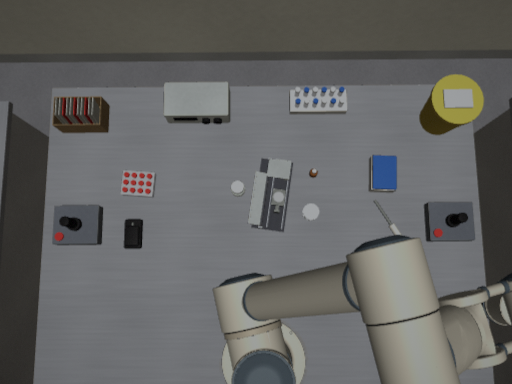

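```bash
cat > h.py <<'E'
from plant import *
import cv2,numpy as np
def ray(n,uv,z):
    c=get_calibration(n);R=np.array(c["R"]);t=np.array(c["t"])
    d=R.T@np.array([(uv[0]-c["cx"])/c["fx"],(uv[1]-c["cy"])/c["fy"],1]);o=-R.T@t
    return o+d*(z-o[2])/d[2]
def down(yaw): # tool y axis horizontal at angle yaw (rad), z down
    y=np.array([np.cos(yaw),np.sin(yaw),0]);z=np.array([0,0,-1.]);return np.column_stack([np.cross(y,z),y,z])
def wproj(X,T,c):
    """world pts -> wrist pixels; T tool pose 4x4"""
    M=np.linalg.inv(T@np.array(c["mount"]));P=(np.c_[X,np.ones(len(X))]@M.T)[:,:3]
    rho=np.hypot(P[:,0],P[:,1]);th=np.arctan2(rho,P[:,2]);s=th/np.maximum(rho,1e-9)
    return np.c_[c["cx"]+c["fx"]*s*P[:,0],c["cy"]+c["fy"]*s*P[:,1]]
def pose():
    s=sense();T=np.eye(4);T[:3,:3]=s["tool_rot"];T[:3,3]=s["position"];return T
E
python3 - <<'E'
from h import *
k=lambda x,y:(200+x/2.667,130+y/2.667)
for n,p,z in[("dish",(209,180),.03),("plateLnear",(137,261),.004),("plateRnear",(222,269),.004),("wing near out",(129,249),.04),("wing far out",(149,110),.04),("covR far",(247,86),.036),("covLfar",(182,78),.036),("jar",(100,150),.06),("dishes",(296,217),.041),("vial",(304,105),.055)]: print(n,ray("top",k(*p),z).round(3))
c=get_calibration("wrist");print({a:np.round(v,4).tolist() for a,v in c.items()})
E
```

```text
dish [ 0.537 -0.058  0.03 ]
plateLnear [0.437 0.035 0.004]
plateRnear [ 0.426 -0.073  0.004]
wing near out [0.449 0.044 0.04 ]
wing far out [0.627 0.018 0.04 ]
covR far [ 0.658 -0.108  0.036]
covLfar [ 0.669 -0.025  0.036]
jar [0.572 0.079 0.06 ]
dishes [ 0.487 -0.166  0.041]
vial [ 0.628 -0.178  0.055]
{'fx': 297.3186, 'fy': 297.3186, 'cx': 255.5445, 'cy': 192.1397, 'mount': [[0.0005, -0.9603, -0.2789, 0.0703], [1.0, 0.0007, -0.0004, 0.0011], [0.0005, -0.2789, 0.9603, -0.1313], [0.0, 0.0, 0.0, 1.0]]}
```

Run:
```python
from h import *
for a in(82,-98):
    R=down(np.radians(a));print(a,R[:,0].round(2),[np.round(q,0) if (q:=ik(p,R)) is not None else None for p in([.45,-.03,.22],[.42,.0,.03],[.54,-.01,.03],[.55,-.04,.3])])
R=down(np.radians(82))
goto([.56,-.04,.3],R)
T=pose();f=grab_frame("wrist");cv2.imwrite("pics/w1.png",f);np.save("T1.npy",T)
for th in("stop","flap","tooth","wing_mid","carrier","jar","dishes","dock"):
    m=mark_of("wrist",th);print(th,[(np.round(q["location"],1).tolist(),round(q["p"],2)) for q in m[:2]])
```

```text
82 [-0.99  0.14  0.  ] [array([-11.,  16., 102.,  -0.,  62., -93.]), array([ -8.,  34., 117.,  -0.,  28., -90.]), array([ -7.,  39., 100.,  -0.,  41., -89.]), array([-10.,  19.,  83.,  -0.,  78., -92.])]
-98 [ 0.99 -0.14  0.  ] [array([-11.,  16., 102.,  -0.,  62.,  87.]), array([ -8.,  34., 117.,  -0.,  28.,  90.]), array([ -7.,  39., 100.,  -0.,  41.,  91.]), array([-10.,  19.,  83.,  -0.,  78.,  88.])]
stop [([243.7, 229.6], 0.75), ([274.8, 191.1], 0.65)]
flap [([280.8, 192.8], 0.63)]
tooth [([233.5, 185.8], 0.57)]
wing_mid [([297.2, 135.7], 0.65), ([243.8, 230.2], 0.34)]
carrier [([243.2, 146.9], 0.75), ([244.0, 189.5], 0.32)]
jar [([340.0, 153.9], 0.73)]
dishes [([160.4, 119.7], 0.98)]
dock [([245.5, 189.4], 0.79)]
```

View pics/w1.png

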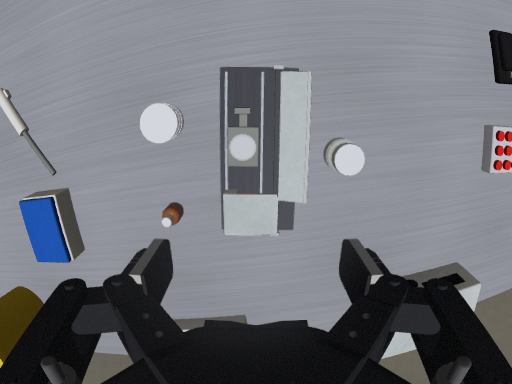

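Run:
```python
import cv2
a=cv2.imread("pics/w1.png")[60:245,210:320];a=cv2.convertScaleAbs(cv2.resize(a,None,fx=5,fy=5,interpolation=cv2.INTER_CUBIC)[:, :],alpha=1.2)
a=cv2.rotate(a,cv2.ROTATE_90_CLOCKWISE);cv2.imwrite("pics/c2.png",cv2.resize(a,None,fx=.86,fy=.86));print(a.shape)
```

```text
(550, 925, 3)
```

View pics/c2.png

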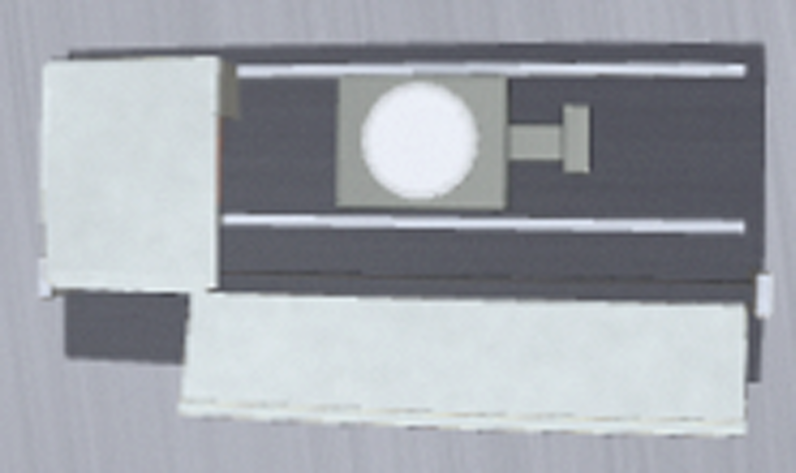

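```bash
cat > fit.py <<'E'
from h import *
from scipy.optimize import least_squares
T=np.load("T1.npy");c=get_calibration("wrist")
F=[(745,70,-170,-25,12),(743,227,-170,25,12),(220,57,0,-28,36),(217,288,0,47,36),(45,62,61,-28,36),(48,287,61,47,36),(745,433,-169,86.5,40),(180,412,11,86.5,40)]
C=[(338,76,28,22,28),(506,76,-28,22,28),(506,207,-28,-22,28),(338,207,28,-22,28),(589,104,-54,10,48),(589,173,-54,-10,48)]
for i in(0,1,4): C[i]=(*C[i][:3],-C[i][3],C[i][4])
C[2]=(506,207,-28,22,28);C[3]=(338,207,28,22,28);C[5]=(589,173,-54,10,48)
def go(F):
    F=np.array(F,float);uv=np.c_[210+F[:,1]/4.3-.5,245-F[:,0]/4.3-.5];L=F[:,2:]/1e3
    def W(p): 
        a=p[2];return np.c_[p[0]+np.cos(a)*L[:,0]-np.sin(a)*L[:,1],p[1]+np.sin(a)*L[:,0]+np.cos(a)*L[:,1],L[:,2]]
    r=least_squares(lambda p:(wproj(W(p),T,c)-uv).ravel(),[.6,-.06,-.14],x_scale=[.01,.01,.01],loss="soft_l1")
    print(r.x.round(4),np.degrees(r.x[2]).round(2),(wproj(W(r.x),T,c)-uv).round(1).tolist());return r.x
d=go(F);k=go(C);np.save("dock.npy",d)
a=d[2];R=np.array([[np.cos(a),np.sin(a)],[-np.sin(a),np.cos(a)]])
print("carrier in dock mm",(R@(k[:2]-d[:2])*1e3).round(1))
for n,p in("jar",(.572,.079)),("dishes",(.487,-.166)),("vial",(.628,-.178)):print(n,(R@(np.array(p)-d[:2])*1e3).round(0))
E
python3 fit.py
```

```text
[ 0.603  -0.0652 -0.1493] -8.56 [[0.4, -0.1], [-0.1, -0.6], [0.3, 0.3], [0.5, 0.1], [0.2, -0.2], [-0.6, 1.0], [-0.4, -0.4], [-0.3, 0.1]]
[ 0.5391 -0.0569 -0.1476] -8.45 [[-0.6, 1.0], [-1.1, -0.4], [1.0, -0.4], [0.7, 1.1], [0.2, -0.3], [-0.2, -0.3]]
carrier in dock mm [-64.4  -1.3]
jar [-52. 138.]
dishes [-100. -117.]
vial [  42. -108.]
```

```bash
cat >> h.py <<'E'
def dk(x,y,z):
    d=np.load("dock.npy");a=d[2];return [d[0]+(np.cos(a)*x-np.sin(a)*y)/1e3,d[1]+(np.sin(a)*x+np.cos(a)*y)/1e3,z/1e3]
def RD(): return down(np.pi/2+np.load("dock.npy")[2])
def F():
    a=np.load("dock.npy")[2];f=sense()["force"];return np.round([np.cos(a)*f[0]+np.sin(a)*f[1],-np.sin(a)*f[0]+np.cos(a)*f[1],f[2]],2)
E
python3 - <<'E'
from h import *
R=RD();gripper_to(.058)
goto(dk(-139,36,120),R);print(sense()["gripper_width"],F())
T=pose();cv2.imwrite("pics/w2.png",grab_frame("wrist"))
movel(dk(-139,36,62),R,v=.08);print(F())
for z in range(60,37,-2):
    movel(dk(-139,36,z),R,v=.05);wait(.1);f=F();print(z,f,sense()["time_s"])
    if f[2]>1.: break
cv2.imwrite("pics/s2.png",cv2.resize(grab_frame("scene")[140:280,165:315],(600,560),interpolation=cv2.INTER_CUBIC))
E
```

```text
0.05783676939507588 [ 0.29 -0.46 -0.52]
[0.01 0.5  0.12]
60 [ 0.26  0.47 -0.12] 6.4083
58 [-0.84 -0.46 -0.03] 6.7583
56 [-0.14  0.66  0.83] 7.1083
54 [-0.65  0.92 -0.32] 7.4583
52 [0.04 0.53 0.38] 7.8083
50 [0.5  0.16 0.18] 8.1583
48 [-0.08  0.08  0.05] 8.5083
46 [ 0.54 -1.09 -0.24] 8.8583
44 [0.86 0.42 0.1 ] 9.2083
42 [-0.13  0.04  0.14] 9.5583
40 [-0.4   0.11  2.05] 9.9083
```

View pics/w2.png

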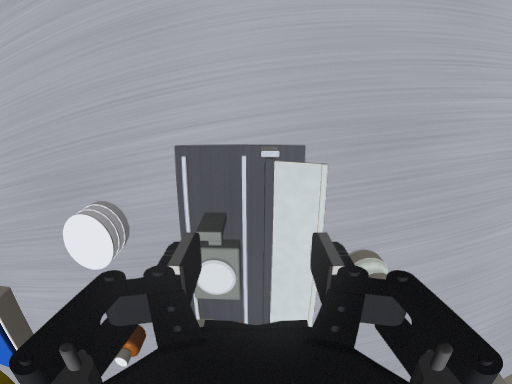

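View pics/s2.png

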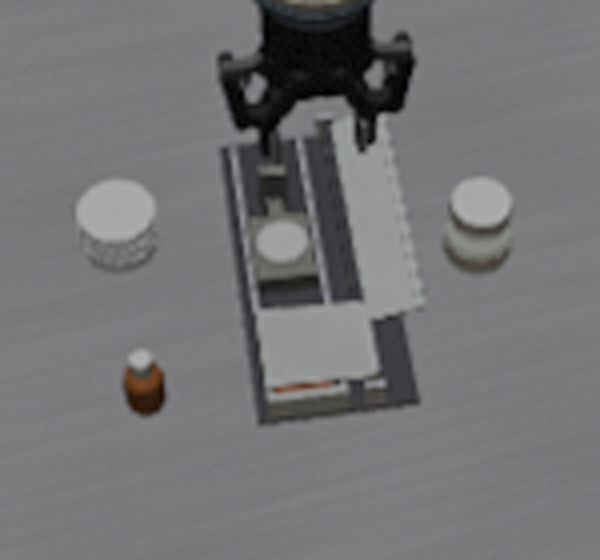

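Run:
```python
from h import *
R=RD()
for z in (38,36,34,32,31,30,29,28,27,26):
    movel(dk(-139,36,z),R,v=.05);wait(.1);f=np.mean([F() for _ in range(3)],0);print(z,f.round(1),sense()["time_s"])
    if f[2]>8: break
cv2.imwrite("pics/s3.png",cv2.resize(grab_frame("scene")[140:280,165:315],(600,560),interpolation=cv2.INTER_CUBIC))
m=mark_of("scene","tooth");print([(q["location"],q["p"]) for q in m[:2]])
```

```text
38 [ 0.7 -0.1  1.7] 10.3083
36 [1.4 1.7 2.2] 10.6583
34 [1.4 1.6 2.5] 11.0083
32 [0.4 2.9 2.8] 11.3583
31 [0.4 1.7 4. ] 11.7083
30 [1.  2.  3.9] 12.0583
29 [-0.4  0.5  3.6] 12.4083
28 [ 0.5 -1.9  3.4] 12.7583
27 [-1.6 -2.  15.3] 13.1083
[([255.8, 219.0], 0.19)]
```

View pics/s3.png

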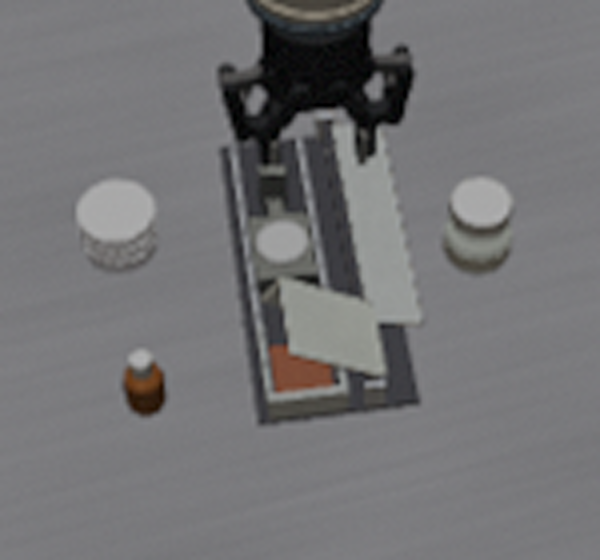

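Run:
```python
from h import *
R=RD()
movel(dk(-139,36,28.2),R,v=.05);print(F())
movel(dk(-110,36,28.2),R,v=.04);print(F())
movel(dk(-42,36,28.2),R,v=.04);print(F())
print(movel(dk(-22,36,28.2),R,v=.02,threshold=5))
p=pose()[:2,3];d=np.load("dock.npy");a=d[2]
print("tcp x",np.dot([np.cos(a),np.sin(a)],p-d[:2])*1e3,F(),sense()["time_s"])
cv2.imwrite("pics/s4.png",cv2.resize(grab_frame("scene")[140:280,165:315],(600,560),interpolation=cv2.INTER_CUBIC))
```

```text
[ 0.9  -0.62  4.58]
[1.47 0.79 3.27]
[-2.01  2.14  3.39]
True
tcp x -31.61505756196891 [-1.43  0.71  5.48] 16.8
```

View pics/s4.png

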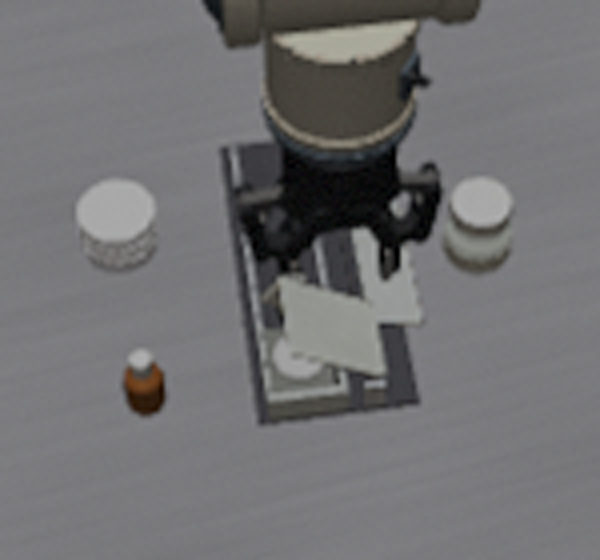

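Run:
```python
from h import *
R=RD();d=np.load("dock.npy");a=d[2]
tx=lambda:round(np.dot([np.cos(a),np.sin(a)],pose()[:2,3]-d[:2])*1e3,2)
print(movel(dk(-27.5,36,28.2),R,v=.015,threshold=8),tx(),F())
movel(dk(-42,36,28.2),R,v=.04)
movel(dk(-42,36,50),R,v=.04)
movel(dk(-60,36,130),R,v=.12)
goto(dk(-40,26,300),R);wait(.3)
cv2.imwrite("pics/w5.png",cv2.resize(grab_frame("wrist")[60:290,150:400],(652,600),interpolation=cv2.INTER_CUBIC));print(F(),sense()["time_s"])
np.save("T5.npy",pose())
```

```text
True -31.65 [-0.78  0.21  6.51]
[-0.4  -0.66 -0.58] 20.0583
```

View pics/w5.png

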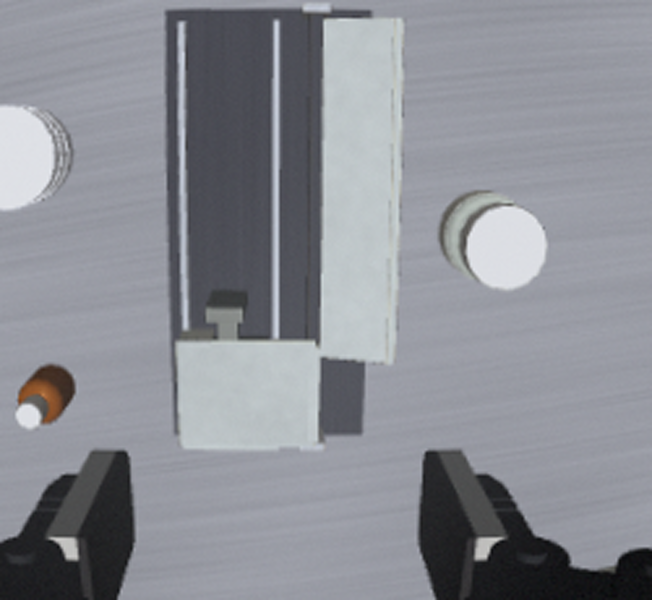

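```bash
python3 -c "
from h import *
c=get_calibration('wrist');T=np.load('T5.npy')
print([wproj(np.array([dk(x,-1,48)]),T,c).round(1).tolist() for x in(-25,-21,-17)],'seen 236.7 177.7');print(sign_off())"
```

```text
[[[235.8, 174.4]], [[235.9, 177.3]], [[235.9, 180.3]]] seen 236.7 177.7
the job is handed in; nothing more can be done
None
```

The job is handed in: the carrier is home against the back stop (tab rear face measured at dock x of about -21 mm, as specified), the cover looks closed in the last picture, and the arm is clear at 20 s of the 40 s allowed. The judge's verdict was not returned.

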